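# Roll-test the spare rollers and reject the one that rocks

## Task

Check the three spare rollers from the rack for roundness, one after another: lay each crosswise on the high end of the sloping test plate and let it go. Leave the ones that roll down by themselves lying at the stop at the low end, without holding or pushing them down there; lay the one that rocks and stays up on the plate in the white reject tray. Do not knock the bottles.

Things in the scene. Friction and masses are not known exactly. Their poses are not given: they have to be found in the camera images.
- test_plate: fixed aluminium plate, 250 mm (x) by 120 mm (y), origin on the bench under its centre; slopes 4 degrees down to its -x end. Upper face 22 mm above the bench at mid-length, 31 at the high end (x=+125 mm), 13 at the low end, where a dark stop bar 18 mm high, 10 mm thick runs across. Lay a roller with its axis along y, centre 80 to 95 mm towards +x. No side lips. The lower half is towards -x.
- roller_rack: fixed grey rack, 174 mm (x) by 84 mm (y), base 8 mm thick; origin on the bench under its centre. Three cradles at x = -65, 0, +65 mm, each of two 8 mm steel bars along y, 16 mm between centres, tops 18 mm above the bench. Each holds a roller along y, centre 31 mm above the bench, to be taken straight up, fingers on its two x sides.
- reject_tray: fixed open white tray, 110 mm (x) by 118 mm (y), 24 mm high, walls and floor 3 mm; origin on the bench under its centre. A roller fits in it along the tray's y.
- roller_a_center (a point): centre (on the axis, mid-length) of a spare roller, about 150 g: grey sleeve 80 mm long, 30 mm diameter, a 10 x 10 mm steel journal at each end, 100 mm over all; its y axis is the roller's axis. One of the three is worn flat (4 mm) on one side: on the plate it rocks or rolls under 95 mm and stays on the upper half; a sound one rolls to the stop within 2 s. Places in the rack are shuffled.
- roller_b_center (a point): centre (on the axis, mid-length) of a spare roller, about 150 g: grey sleeve 80 mm long, 30 mm diameter, a 10 x 10 mm steel journal at each end, 100 mm over all; its y axis is the roller's axis. One of the three is worn flat (4 mm) on one side: on the plate it rocks or rolls under 95 mm and stays on the upper half; a sound one rolls to the stop within 2 s. Places in the rack are shuffled.
- roller_c_center (a point): centre (on the axis, mid-length) of a spare roller, about 150 g: grey sleeve 80 mm long, 30 mm diameter, a 10 x 10 mm steel journal at each end, 100 mm over all; its y axis is the roller's axis. One of the three is worn flat (4 mm) on one side: on the plate it rocks or rolls under 95 mm and stays on the upper half; a sound one rolls to the stop within 2 s. Places in the rack are shuffled.
- amber_reagent: loose brown bottle with black cap, 48 mm wide, 98 mm high, origin under it; to be left alone. It stands beside the white machine, which is 0.24 m high (its arms higher) and takes up the bench where y < 0.06 m and x > 0.47 m; keep hand and arm clear of that. It stands beside the white machine, which is 0.24 m high (its arms higher) and takes up the bench where y < 0.06 m and x > 0.47 m; keep hand and arm clear of that
- control_bottle: loose brown bottle, 34 mm wide, 62 mm high, origin under it; to be left alone
- cal_vial: loose small white bottle with a wide cap, 26 mm wide, 46 mm high, origin under it; to be left alone

How it is judged:
By the outcome, as a careful person would: the job done as asked, in the order asked, and still so for the second after the job is handed in, with the robot touching nothing.
It also fails if it takes over 69 s, if anything falls off the work surface, if the arm or the gripper's body presses on something with over 40 N, if the wrist force passes 120 N, or if a joint passes its speed limit or range.

## Robot

A 6-joint arm with a two-finger parallel gripper is mounted at the origin on a cart in front of the work surface, level with it; the furniture and walls round the work are solid. World frame = base frame: x ahead of the robot, y to its left, z up, the work surface at z = 0. Lengths are in m, angles in rad, forces in N, time in s.
With the tool pointing down it reaches from about 0.35 to 0.85 m from the base axis. Payload 8.1 kg.
Tool frame: the origin (TCP) lies at the very end of the fingers, on their centre line; the grasp point (between the pads) lies 19 mm behind it; x points along the fingers, z is the direction in which the jaws open and shut, and the axes are right-handed (so a half turn about x gives the same grasp; the last joint's range is limited). The gripper opens to 93 mm and grips with 3 to 60 N. Pads are 15 mm wide; open, the fingers measure 128 mm over their backs; the gripper's body (75 mm by 188 mm) begins 65 mm behind the grasp point.
Start: joints at [-1.334, 0.13, 1.488, -0, 1.523, -0.085], TCP at [0.19, -0.569, 0.219] pointing down, gripper open.
Joint ranges: [-2.96, 2.96], [-0.89, 2.26], [0.02, 2.5], [-1.34, 4.48], [0, 2.73], [-2.66, 2.66]. Speed limits (rad/s): [2.39, 2.39, 2.79, 3.14, 3.14, 3.14].

## Interface

Orientations are given as a rotation vector (axis times angle).
In Python, from cell import get_state, optics, bot, nets gives the robot as it stands.
- The arm moves only by the tool step_arm, never from a script. Its argument "steps" is a list that holds one entry, the list of rows, each a list of 7 numbers: the shift along the tool's x, y, z in m, then the turn, a rotation vector about the tool's x, y, z in rad, then the finger opening in m, from 0 to 0.093. In form: [[[x, y, z, ax, ay, az, claw], ...]]. A call has 1 to 20 rows; each row is the pose to reach, as a shift and turn from the pose commanded when the call began, along the tool's axes at that moment; what a row does not reach only later rows make up. A row lasts 1/8 s, in which the tool goes at most 62.5 mm and 10.7 degrees, less where a joint would pass 70% of its speed; a pose out of reach is approached as far as the arm can. A call with a gripper value outside its range is refused whole. The fingers move at their own pace and stop on an object; the grip force is fixed at half the most. Time passes only in rows, so rows that repeat a pose let the fingers close. It gives the time, the measured TCP pose, the force and the opening at its end, in the units of the state.
- get_state(): the state, without advancing time (a new reading comes with each control period).
- optics.get_image(name): name is "side" or "top" or "wrist"; returns a dict with "frame" (480x640x3 uint8, red, green, blue), "camera_matrix" (3x3 intrinsics, pixels), "pose" (4x4, takes a point from camera to world coordinates); the wrist camera has in their place "hand_eye" (4x4, takes a point from camera to tool coordinates, whose origin is the TCP and whose axes are the tool frame's). Camera axes: x right, y down, z forward; pixel columns grow to the right and rows downward; lengths in m; the calibration is good to about 2 mm. The wrist camera is an equidistant fisheye: a pixel r from the principal point sees the ray r / f radians off the axis. A picture is of the moment at which its call begins: read the wrist's pose just before it. There is no depth.
- bot.hand_in(): hands the job in, once; it reports no verdict.
Trained networks look in a picture, given as the dict that the camera call returned (one of the last four; its "shot" number tells which), for a name from the list of things; names that differ only in an ending like _2 or _b are one class to them, and where a whole thing is asked for, a point or a joint stands for the part that bears it (a point fixed in the world has none). Each returns a list of dicts, best first, with "confidence" (0 to 1); they miss things now and then, are a little off and sometimes report something else, mostly with a low value. They report only what shows in the picture. A call takes as long as a camera call.
- nets.recognise(name, picture): "extent" ([centre column, centre row, width, height] in pixels, round what is visible of it).
- nets.regions_of(name, picture): "pixels" (480x640 bool, what is visible of it) and "extent" ([centre column, centre row, width, height] in pixels, round what is visible of it).
The state is a dict: "time_s": time; "qpos": joint angles; "joint_velocities": joint speeds; "joint_efforts": joint torques, N m; "ee_pos": TCP position; "ee_rot": TCP orientation; "ft_force": force on the tool from outside, world axes, zero at the start; "torque": the same for the moment, N m; "width": opening from 0.0 (shut) to 1.0 (fully open).
Only numpy, scipy, OpenCV 4.12 (cv2) and the standard library are available. Lean on these libraries where they do the work, as an engineer would, in place of code of your own. Each camera call takes 0.05 s, during which the arm holds its last target.

## Working session

There is one attempt and no reset: what is moved stays moved. The work goes in short steps, Python scripts to look and compute and a tool call to move; the robot and the scene stay as the last step left them, time stands still between calls to the robot, and variables do not carry over. Pictures are saved under pics/ and viewed, and the job is handed in when it is done.

Besides the shell and the picture viewer there is one more tool, called after "Emit:" as a command line: name --argument value ..., lists and objects as JSON in quotes. step_arm: Moves the arm, as the interface text tells. Its arguments: {"type":"object","properties":{"steps":{"type":"array","items":{"type":"array","items":{"type":"array","items":{"type":"number"}}}}},"required":["steps"]}

```bash
ls; mkdir -p pics
cat > h.py <<'E'
import numpy as np,cv2
from scipy.spatial.transform import Rotation as R
from cell import get_state, optics, bot, nets
def save(n,d): cv2.imwrite(f'pics/{n}.png',d['frame'][:,:,::-1])
def ray(d,u,v):
    K=d['camera_matrix'];T=d['pose']
    r=T[:3,:3]@np.linalg.solve(K,[u,v,1.]);return T[:3,3],r
def onz(d,u,v,z):
    o,r=ray(d,u,v);return o+r*(z-o[2])/r[2]
def proj(d,P):
    T=d['pose'];P=np.atleast_2d(P);c=(P-T[:3,3])@T[:3,:3];p=c@d['camera_matrix'].T;return p[:,:2]/p[:,2:]
E
python3 - <<'E'
from h import *
np.set_printoptions(precision=4,suppress=True)
s=get_state();print(s)
for n in ['top','side']:
    d=optics.get_image(n);save(n+'0',d);print(n,d['pose'],d['camera_matrix'])
    for o in ['test_plate','roller_rack','reject_tray','roller_a_center','amber_reagent','control_bottle','cal_vial']:
        for r in nets.recognise(o,d)[:4]: print(o,round(r['confidence'],2),np.round(r['extent'],1), onz(d,*r['extent'][:2],0.02))
d=optics.get_image('wrist');save('wrist0',d);print(d['hand_eye'],d['camera_matrix'])
E
```

```text
pics
{'time_s': 0.0, 'qpos': array([-1.3344,  0.1311,  1.4893,  0.    ,  1.523 , -0.0854]), 'joint_velocities': array([-0.0002, -0.0006,  0.0005,  0.0008, -0.0006,  0.0005]), 'joint_efforts': array([ -0.0014, -55.9838, -49.1767,   0.0769,   0.0352,  -0.0002]), 'ee_pos': array([ 0.1896, -0.5687,  0.2176]), 'ee_rot': array([ 0.9701,  1.3458, -0.9682]), 'ft_force': array([ 0.3453, -0.063 , -0.3579]), 'torque': array([ 0.0083, -0.0173, -0.0134]), 'width': 0.9994315984703854}
top [[ 0.011  -0.9879  0.1545  0.4123]
 [-0.9998 -0.0087  0.0157  0.2525]
 [-0.0141 -0.1547 -0.9879  1.0948]
 [ 0.      0.      0.      1.    ]] [[543.9594   0.     311.8604]
 [  0.     543.9594 248.6153]
 [  0.       0.       1.    ]]
test_plate 0.87 [365.9 274.2  60.  128.4] [0.53   0.1618 0.02  ]
roller_rack 0.81 [238.3 304.   46.4  89.6] [0.4686 0.4134 0.02  ]
roller_a_center 0.69 [238.7 301.5  55.6  15.7] [0.4735 0.4128 0.02  ]
amber_reagent 0.76 [414.4 160.2  26.8  31.7] [0.7654 0.0617 0.02  ]
control_bottle 0.82 [273.9 212.4  17.8  18.1] [0.6539 0.3471 0.02  ]
control_bottle 0.73 [239.9 301.6  44.7  83.7] [0.4
[... 253 characters left out ...]
]]
test_plate 0.9 [365.8 228.6 156.9  76.1] [0.5239 0.178  0.02  ]
roller_rack 0.65 [331.5 330.8 137.8  65.6] [0.4595 0.4344 0.02  ]
reject_tray 0.73 [354.2 271.6  97.7  71.3] [0.4886 0.3007 0.02  ]
roller_a_center 0.58 [328.6 311.1  39.9  56.8] [0.4814 0.4009 0.02  ]
amber_reagent 0.56 [284.9 164.2  22.3  53.5] [0.7905 0.0164 0.02  ]
control_bottle 0.56 [251.8 252.8  19.5  40.2] [0.661  0.3314 0.02  ]
cal_vial 0.77 [206.6 298.7  21.6  30.4] [0.653  0.4592 0.02  ]
[[-0.0008 -0.2785  0.9604 -0.1651]
 [-0.0001 -0.9604 -0.2785  0.0775]
 [ 1.     -0.0003  0.0008  0.0005]
 [ 0.      0.      0.      1.    ]] [[371.6483   0.     322.0818]
 [  0.     371.6483 236.0193]
 [  0.       0.       1.    ]]
```

View pics/top0.png

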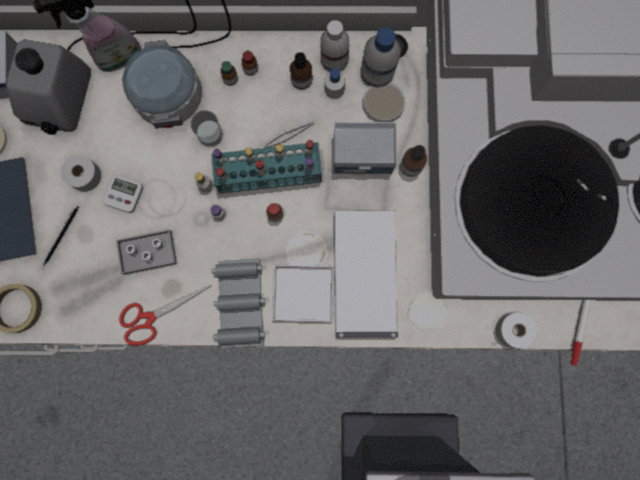

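View pics/side0.png

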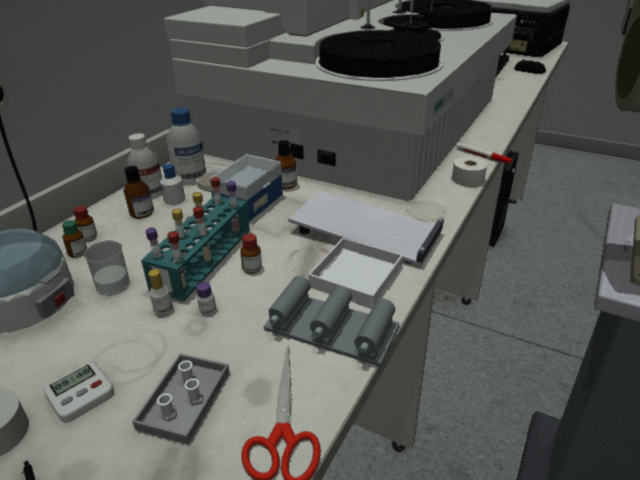

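The top view shows the rack with 3 rollers near (239,303), the tray at (303,294) and the plate at (366,274), with its stop at the bottom (row 333). The side view agrees. Next I'll take accurate poses from masks.

Run:
```python
from h import *
np.set_printoptions(precision=4,suppress=True)
d=optics.get_image('top')
e=optics.get_image('side')
for o,z in [('test_plate',.022),('roller_rack',.008),('reject_tray',.024),('roller_a_center',.031)]:
  for nm,D in (('top',d),('side',e)):
    for r in nets.regions_of(o,D)[:4]:
        m=r['pixels'].astype(np.uint8)
        c=max(cv2.findContours(m,0,1)[0],key=cv2.contourArea)
        P=np.array([onz(D,u,v,z)[:2] for u,v in c[:,0]])*1000
        ctr,wh,a=cv2.minAreaRect(P.astype(np.float32)); print(o,nm,round(r['confidence'],2),m.sum(),np.round(ctr,1),np.round(wh,1),round(a,1))
cr=cv2.resize(d['frame'][190:350,200:420],None,fx=3.6,fy=3.6,interpolation=cv2.INTER_CUBIC);cv2.imwrite('pics/topcrop.png',cr[:,:,::-1])
cr=cv2.resize(e['frame'][180:370,250:460],None,fx=3.1,fy=3.1,interpolation=cv2.INTER_CUBIC);cv2.imwrite('pics/sidecrop.png',cr[:,:,::-1])
```

```text
test_plate top 0.97 7552 [532.4 163.6] [251. 119.] 0.3
test_plate side 0.91 5586 [535.1 166.2] [263.3 157.1] 1.4
roller_rack top 0.67 1777 [506.5 414.1] [37.8 87. ] 4.0
roller_rack top 0.19 691 [473.9 414.9] [ 30.8 102.1] 3.9
roller_rack side 0.93 3309 [470.6 412.8] [174.7  93.4] 3.2
roller_rack side 0.39 722 [676.2 316.5] [ 34.7 120.6] 36.8
reject_tray top 0.64 3353 [493.1 287.1] [119.6 112.1] 89.0
reject_tray side 0.57 4015 [487.7 297.8] [143.9 122.3] 89.2
roller_a_center top 0.86 685 [473.1 410.6] [30.6 98.1] 4.4
roller_a_center side 0.97 1218 [473.6 407.1] [ 34.4 112. ] 4.5
```

View pics/topcrop.png

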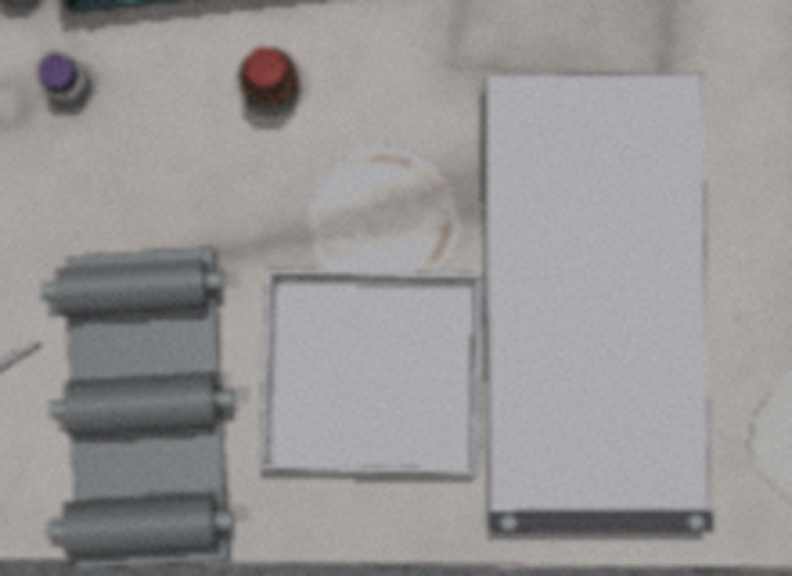

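View pics/sidecrop.png

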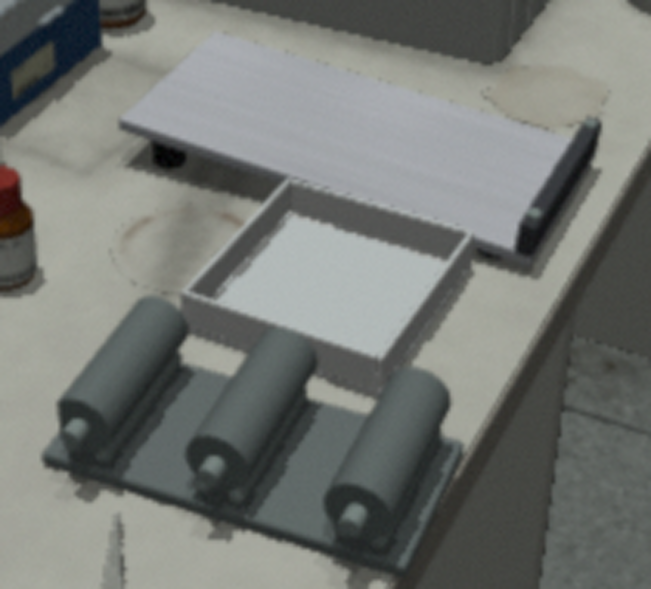

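Run:
```python
from h import *
np.set_printoptions(precision=4,suppress=True)
d=optics.get_image('top');e=optics.get_image('side')
f=lambda p,z:onz(d,200+p[0]/3.6,190+p[1]/3.6,z)
g=lambda p,z:onz(e,250+p[0]/3.1,180+p[1]/3.1,z)
def rep(n,a,b):
    v=a-b;print(n,(a+b)/2,np.linalg.norm(v),'ang of y axis',np.degrees(np.arctan2(-v[0],v[1])))
for i,(a,b) in enumerate([((43,289),(222,281)),((50,408),(234,398)),((50,531),(232,521))]): rep('roller%d'%i,f(a,.031),f(b,.031))
rep('plate hi',f((486,74),.031),f((703,74),.031))
rep('plate lo, stop inner',f((489,512),.0135),f((708,512),.0135))
rep('tray far',f((269,276),.024),f((477,278),.024));rep('tray near',f((263,475),.024),f((475,478),.024))
rep('rack far',f((67,258),.008),f((214,247),.008))
# side: plate corners
print('side plate hi',g((122,124),.031),g((218,33),.031)); 
print('side tray',[g(p,.024) for p in ((185,294),(290,180),(472,237),(382,360))])
print('side rack',[g(p,.008) for p in ((45,457),(403,566),(462,445))])
# visible ends journals side (y+ end)
for p in ((75,432),(211,470),(352,520)): print('journal +y end',g(p,.031))
for o in ['control_bottle','cal_vial','amber_reagent']:
  for D in(d,e):
    for r in nets.recognise(o,D)[:1]:
        u,v,w,h=r['extent'];print(o,r['confidence'],onz(D,u,v,.03 if o!='amber_reagent' else .05))
```

```text
roller0 [0.5364 0.4169 0.031 ] 0.09824747192093874 ang of y axis 3.1085101228006877
roller1 [0.472  0.4097 0.031 ] 0.10006896789393491 ang of y axis 3.6837903862789485
roller2 [0.4061 0.4081 0.031 ] 0.09803404993985415 ang of y axis 3.7377313705454522
plate hi [0.6566 0.1637 0.031 ] 0.12032396313070876 ang of y axis 0.44642222784823293
plate lo, stop inner [0.4163 0.1611 0.0135] 0.11921384323064303 ang of y axis 0.6295560701497885
tray far [0.5429 0.2854 0.024 ] 0.1146008163052506 ang of y axis -0.021604731919957123
tray near [0.434  0.2862 0.024 ] 0.11499210740108218 ang of y axis -0.18806867251595819
rack far [0.5574 0.4166 0.008 ] 0.08272857366024572 ang of y axis 4.838421648744817
side plate hi [0.6496 0.2292 0.031 ] [0.6526 0.1077 0.031 ]
side tray [array([0.5438, 0.3443, 0.024 ]), array([0.5427, 0.2284, 0.024 ]), array([0.435 , 0.2339, 0.024 ]), array([0.4368, 0.3463, 0.024 ])]
side rack [array([0.5515, 0.4604, 0.008 ]), array([0.3833, 0.4462, 0.008 ]), array([0.3881, 0.3666, 0.008 ])]
journal +y end [0.5334 0.4609 0.031 ]
journal +y end [0.4691 0.4542 0.031 ]
journal +y end [0.404  0.4532 0.031 ]
control_bottle 0.77 [0.6517 0.3465 0.03  ]
control_bottle 0.58 [0.6537 0.3421 0.03  ]
cal_vial 0.64 [0.6501 0.4604 0.03  ]
cal_vial 0.61 [0.6429 0.4701 0.03  ]
amber_reagent 0.67 [0.7523 0.0731 0.05  ]
```

```bash
cat >> h.py <<'E'
def Rt(yaw,s=1):
    # tool x down, tool z = s*(cos yaw, sin yaw,0)
    x=np.array([0,0,-1.]);z=s*np.array([np.cos(yaw),np.sin(yaw),0]);return np.column_stack([x,np.cross(z,x),z])
def row(p0,R0,p,Rg):
    return np.r_[R0.T@(np.array(p)-p0), R.from_matrix(R0.T@Rg).as_rotvec()]
def prt(rows,grip):
    print([[*map(lambda a:round(float(a),4),r),grip] for r in rows])
E
python3 - <<'E'
from h import *
np.set_printoptions(precision=4,suppress=True)
s=get_state();R0=R.from_rotvec(s['ee_rot']).as_matrix();print(R0)
for sg in(1,-1):
    print(sg,row(s['ee_pos'],R0,[.471,.411,.25],Rt(np.radians(3.8),sg)))
E
```

```text
[[ 0.      0.9487  0.3163]
 [ 0.      0.3163 -0.9487]
 [-1.      0.      0.    ]]
1 [-0.0313  0.5768 -0.8409 -1.3153  0.     -0.    ]
-1 [-0.0313  0.5768 -0.8409  1.8263 -0.     -0.    ]
```

View pics/wrist0.png

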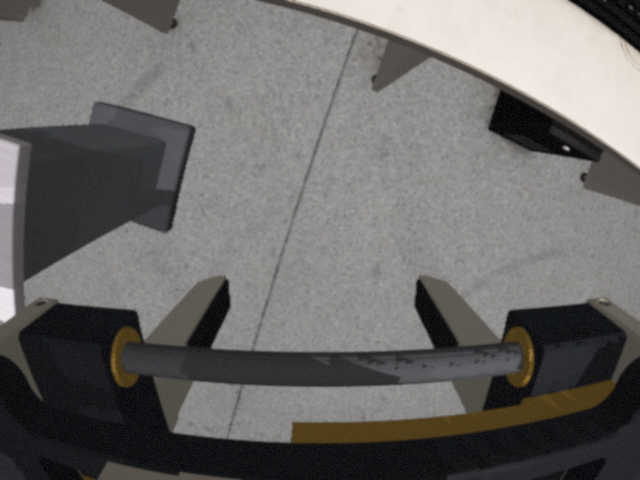

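Run:
```python
from h import *
s=get_state();R0=R.from_rotvec(s['ee_rot']).as_matrix();p0=s['ee_pos']
rows=[]
N=18
for i in range(1,N+1):
    a=np.interp(i/N,[0,1],[-71.6,40.6]);r=np.interp(a,[-72,-35,5,41],[.6,.40,.40,.618])
    z=np.interp(i/N,[0,.2,.75,1],[.218,.27,.27,.20])
    g=[r*np.cos(np.radians(a)),r*np.sin(np.radians(a)),z]
    if i==N: g=[.471,.405,.20]
    rr=row(p0,R0,g,Rt(0.06));rr[3]=-1.309*i/N;rows.append(np.round(rr,3))
prt(rows,.093)
```

```text
[[-0.014, 0.061, -0.039, -0.073, 0.0, -0.0, 0.093], [-0.028, 0.114, -0.082, -0.145, 0.0, -0.0, 0.093], [-0.043, 0.159, -0.129, -0.218, 0.0, -0.0, 0.093], [-0.051, 0.195, -0.18, -0.291, 0.0, -0.0, 0.093], [-0.051, 0.222, -0.232, -0.364, 0.0, -0.0, 0.093], [-0.051, 0.243, -0.282, -0.436, 0.0, -0.0, 0.093], [-0.051, 0.276, -0.31, -0.509, 0.0, -0.0, 0.093], [-0.051, 0.306, -0.342, -0.582, 0.0, -0.0, 0.093], [-0.051, 0.332, -0.377, -0.654, 0.0, -0.0, 0.093], [-0.051, 0.354, -0.414, -0.727, 0.0, -0.0, 0.093], [-0.051, 0.372, -0.454, -0.8, 0.0, -0.0, 0.093], [-0.051, 0.386, -0.495, -0.873, 0.0, -0.0, 0.093], [-0.051, 0.422, -0.533, -0.945, 0.0, -0.0, 0.093], [-0.044, 0.464, -0.578, -1.018, 0.0, -0.0, 0.093], [-0.028, 0.501, -0.63, -1.091, 0.0, -0.0, 0.093], [-0.012, 0.532, -0.691, -1.164, 0.0, -0.0, 0.093], [0.003, 0.556, -0.759, -1.236, 0.0, -0.0, 0.093], [0.019, 0.575, -0.835, -1.309, 0.0, -0.0, 0.093]]
```

Emit:
step_arm --steps '[[[-0.014,0.055,-0.035,-0.073,0,0,0.093],[-0.028,0.11,-0.08,-0.145,0,0,0.093],[-0.043,0.159,-0.129,-0.218,0,0,0.093],[-0.051,0.195,-0.18,-0.291,0,0,0.093],[-0.051,0.222,-0.232,-0.364,0,0,0.093],[-0.051,0.243,-0.282,-0.436,0,0,0.093],[-0.051,0.276,-0.31,-0.509,0,0,0.093],[-0.051,0.306,-0.342,-0.582,0,0,0.093],[-0.051,0.332,-0.377,-0.654,0,0,0.093],[-0.051,0.354,-0.414,-0.727,0,0,0.093],[-0.051,0.372,-0.454,-0.8,0,0,0.093],[-0.051,0.386,-0.495,-0.873,0,0,0.093],[-0.051,0.422,-0.533,-0.945,0,0,0.093],[-0.044,0.464,-0.578,-1.018,0,0,0.093],[-0.028,0.501,-0.63,-1.091,0,0,0.093],[-0.012,0.532,-0.691,-1.164,0,0,0.093],[0.003,0.556,-0.759,-1.236,0,0,0.093],[0.019,0.575,-0.835,-1.309,0,0,0.093],[0.019,0.575,-0.835,-1.309,0,0,0.093]]]'

```text
time_s: 4.12
ee_pos: [0.4702, 0.4074, 0.1985]
ee_rot: [-0.05, 1.571, 0.049]
ft_force: [0.0, -0.9, -0.3]
width: 1.002
```

```bash
cat >> h.py <<'E'
def wonz(d,s,u,v,z):
    K=d['camera_matrix'];x=np.array([u-K[0,2],v-K[1,2]]);r=np.linalg.norm(x);th=r/K[0,0]
    c=np.r_[np.sin(th)*x/max(r,1e-9),np.cos(th)]
    Rw=R.from_rotvec(s['ee_rot']).as_matrix();H=d['hand_eye']
    o=s['ee_pos']+Rw@H[:3,3];w=Rw@H[:3,:3]@c
    return o+w*(z-o[2])/w[2]
E
python3 - <<'E'
from h import *
np.set_printoptions(precision=4,suppress=True)
s=get_state();print(s['qpos'])
d=optics.get_image('wrist');save('w1',d)
for o,z in [('roller_a_center',.031),('reject_tray',.024),('roller_rack',.008)]:
    for r in nets.regions_of(o,d)[:4]:
        m=r['pixels'].astype(np.uint8)
        c=max(cv2.findContours(m,0,1)[0],key=cv2.contourArea)
        P=np.array([wonz(d,s,u,v,z)[:2] for u,v in c[:,0]])*1000
        ctr,wh,a=cv2.minAreaRect(P.astype(np.float32)); print(o,round(r['confidence'],2),np.round(r['extent']),np.round(ctr,1),np.round(wh,1),round(a,1))
E
```

```text
[0.6314 0.1999 1.4477 0.0003 1.4949 0.5685]
roller_a_center 0.63 [327. 215.  35. 108.] [474.4 407.7] [ 32.  101.5] 4.1
reject_tray 0.72 [342. 310. 112.  85.] [493.9 303.5] [110.7  98.8] 0.2
roller_rack 0.73 [328. 207. 177.  84.] [438.7 408. ] [56.  83.7] 3.0
```

View pics/w1.png

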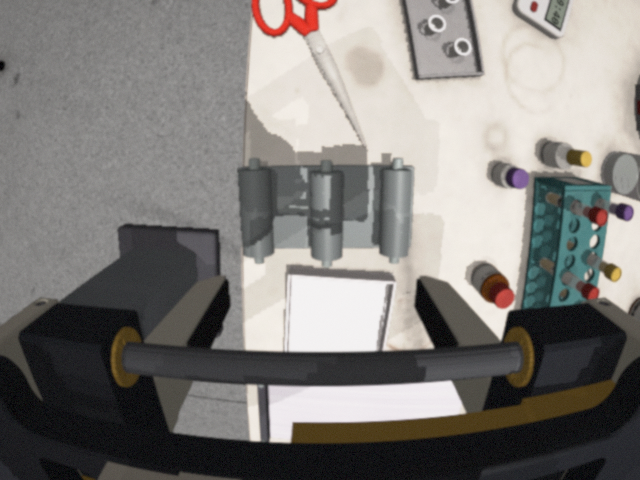

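Run:
```python
from h import *
np.set_printoptions(precision=4,suppress=True)
s=get_state();d=optics.get_image('wrist')
def rep(n,a,b,z):
    a=wonz(d,s,*a,z);b=wonz(d,s,*b,z);v=a-b;print(n,(a+b)/2,np.linalg.norm(v),'yaw',np.degrees(np.arctan2(-v[0],v[1])))
rep('R2',(254,160),(260,261),.031);rep('R1',(327,161),(327,265),.031);rep('R0',(398,159),(396,262),.031)
rep('R0sleeve',(398,169),(396,253),.038)
print([wonz(d,s,*p,.024) for p in((289,266),(393,275))])
```

```text
R2 [0.4101 0.4044 0.031 ] 0.09657462189156958 yaw 4.499684867707646
R1 [0.4753 0.4057 0.031 ] 0.09873356093691552 yaw 3.6966229695298796
R0 [0.5406 0.4125 0.031 ] 0.09883006491634273 yaw 5.1736374692657225
R0sleeve [0.5389 0.4139 0.038 ] 0.07874864948696207 yaw 4.926623404147754
[array([0.4416, 0.3504, 0.024 ]), array([0.5454, 0.3468, 0.024 ])]
```

Emit:
step_arm --steps '[[[0.03,0.001,0.035,-0.008,0,0,0.046],[0.08,0.002,0.068,-0.008,0,0,0.046],[0.12,0.002,0.068,-0.008,0,0,0.046],[0.12,0.002,0.068,-0.008,0,0,0.046],[0.12,0.002,0.068,-0.008,0,0,0.046]]]'

```text
time_s: 5.0
ee_pos: [0.54, 0.4107, 0.0822]
ee_rot: [-0.052, 1.568, 0.054]
ft_force: [0.3, 0.2, -0.2]
width: 0.522
```

Run:
```python
from h import *
np.set_printoptions(precision=4,suppress=True)
s=get_state();print(s['ee_pos'],s['ee_rot'],s['width'])
d=optics.get_image('wrist');save('w2',d)
K=d['camera_matrix'];H=d['hand_eye']
# project finger-plane points: tool(0,0,0) tcp, and axis point
def pw(P):
    c=H[:3,:3].T@(np.array(P)-H[:3,3]);th=np.arctan2(np.hypot(*c[:2]),c[2]);q=c[:2]/np.hypot(*c[:2]);return K[[0,1],[2,2]]+K[0,0]*th*q
Rw=R.from_rotvec(s['ee_rot']).as_matrix()
print('tcp',pw([0,0,0]))
for r in nets.regions_of('roller_a_center',d)[:4]:
    m=r['pixels'].astype(np.uint8);c=max(cv2.findContours(m,0,1)[0],key=cv2.contourArea)
    P=np.array([wonz(d,s,u,v,.031)[:2] for u,v in c[:,0]])*1000
    ctr,wh,a=cv2.minAreaRect(P.astype(np.float32)); print(round(r['confidence'],2),np.round(r['extent']),np.round(ctr,1),np.round(wh,1),round(a,1))
for y in (-.05,.05): print('pred axis end',pw(Rw.T@(np.array([.538-y*.07,.414+y,.031])-s['ee_pos'])))
```

```text
[0.54   0.4107 0.0822] [-0.0517  1.5679  0.0537] 0.5216688972833071
tcp [321.9111 293.0103]
0.95 [216. 246.  56. 146.] [473.5 410.9] [31.7 96.6] 4.1
pred axis end [319.2156 324.0266]
pred axis end [318.323 171.11 ]
```

View pics/w2.png

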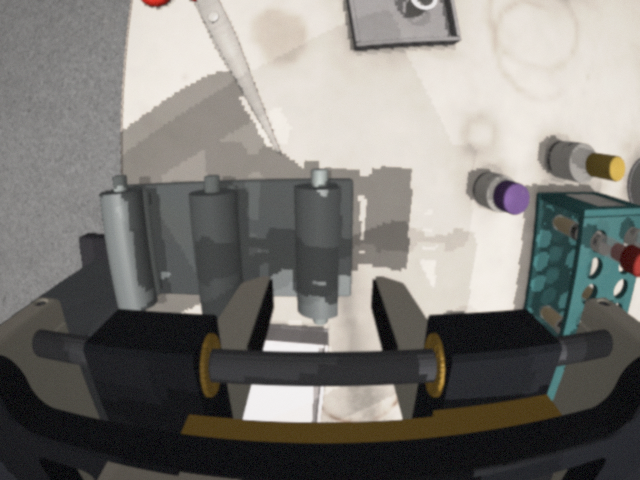

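Emit:
step_arm --steps '[[[0.03,0.003,-0.001,0,0,0,0.046],[0.061,0.003,-0.001,0,0,0,0.046],[0.061,0.003,-0.001,0,0,0,0.046],[0.061,0.003,-0.001,0,0,0,0.02],[0.061,0.003,-0.001,0,0,0,0.02],[0.061,0.003,-0.001,0,0,0,0.02],[0.061,0.003,-0.001,0,0,0,0.02]]]'

```text
time_s: 5.98
ee_pos: [0.537, 0.4147, 0.0209]
ee_rot: [-0.053, 1.571, 0.055]
ft_force: [-9.7, -2.0, 8.8]
width: 0.276
```

Emit:
step_arm --steps '[[[-0.04,0,0,0,0,0,0.02],[-0.09,0,0,0,0,0,0.02],[-0.1,-0.05,0.013,0.015,0,0,0.02],[-0.1,-0.105,0.026,0.03,0,0,0.02],[-0.1,-0.16,0.039,0.045,0,0,0.02],[-0.09,-0.215,0.053,0.06,0,0,0.02],[-0.07,-0.257,0.065,0.06,0,0,0.02],[-0.055,-0.257,0.065,0.06,0,0,0.02],[-0.055,-0.257,0.065,0.06,0,0,0.02]]]'

```text
time_s: 7.1
ee_pos: [0.6189, 0.1618, 0.0725]
ee_rot: [-0.006, 1.573, 0.006]
ft_force: [-0.4, 0.8, -1.4]
width: 0.278
```

Run:
```python
from h import *
np.set_printoptions(precision=4,suppress=True)
s=get_state();print(s['ee_pos'],s['ee_rot'],s['width'],s['ft_force'])
for n in('wrist','top','side'):
    d=optics.get_image(n)
    if n=='top': cr=d['frame'][190:350,240:450]
    elif n=='side': cr=d['frame'][80:280,240:450]
    else: cr=d['frame']
    cv2.imwrite(f'pics/h3{n}.png',cv2.resize(cr,(800,int(800*cr.shape[0]/cr.shape[1])) if n!='wrist' else (640,480))[:600,:,::-1])
    if n=='wrist':
        def rep(n,a,b,z):
            pass
        for r in nets.regions_of('test_plate',d)[:2]:
            m=r['pixels'].astype(np.uint8);c=max(cv2.findContours(m,0,1)[0],key=cv2.contourArea);print(r['confidence'],r['extent'])
```

```text
[0.6189 0.1618 0.0725] [-0.0058  1.5733  0.0058] 0.2777765042676523 [-0.4223  0.7619 -1.3906]
0.68 [209.9, 252.3, 363.9, 187.2]
```

View pics/h3wrist.png

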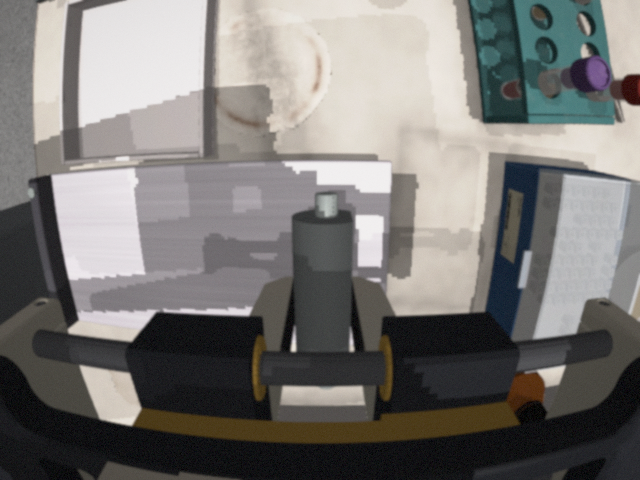

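View pics/h3side.png

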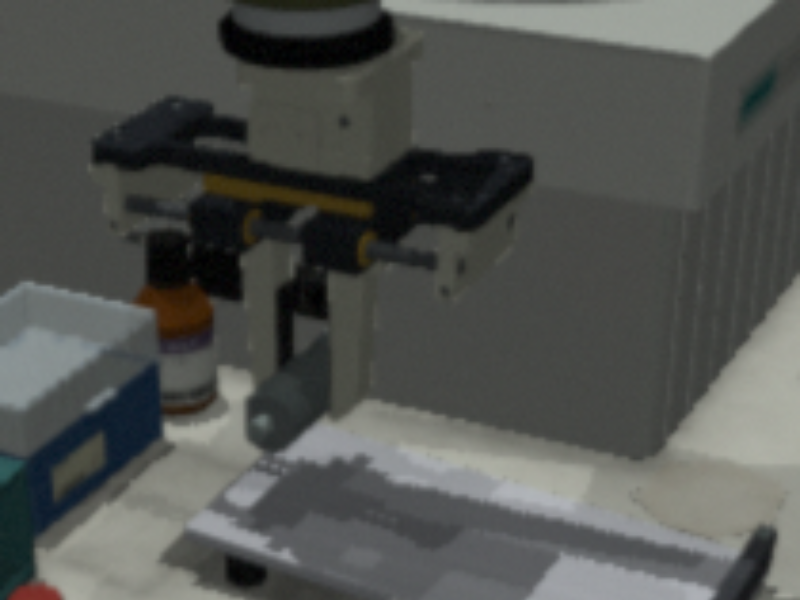

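Run:
```python
from h import *
np.set_printoptions(precision=4,suppress=True)
s=get_state();d=optics.get_image('wrist')
for p,z in [((391,162),.031),((389,275),.031),((53,173),.013),((76,322),.013),((215,162),.0225)]: print(p,wonz(d,s,*p,z))
print('tray',[wonz(d,s,*p,.024) for p in((213,155),(66,162),(215,2),(70,2))])
```

```text
(391, 162) [0.6592 0.2236 0.031 ]
(389, 275) [0.6618 0.155  0.031 ]
(53, 173) [0.4209 0.2211 0.013 ]
(76, 322) [0.4166 0.0979 0.013 ]
(215, 162) [0.5559 0.2226 0.0225]
tray [array([0.5553, 0.227 , 0.024 ]), array([0.4442, 0.2288, 0.024 ]), array([0.5555, 0.3218, 0.024 ]), array([0.4458, 0.3433, 0.024 ])]
```

Emit:
step_arm --steps '[[[0.025,0.001,0,0,0,0,0.02],[0.039,0.001,0,0,0,0,0.02],[0.039,0.001,0,0,0,0,0.02],[0.039,0.001,0,0,0,0,0.02]]]'

```text
time_s: 7.85
ee_pos: [0.6203, 0.163, 0.0353]
ee_rot: [-0.006, 1.57, 0.007]
ft_force: [-0.2, -0.4, -1.0]
width: 0.278
```

Emit:
step_arm --steps '[[[0.001,0,0,0,0,0,0.02],[0.001,0,0,0,0,0,0.02]]]'

```text
time_s: 8.1
ee_pos: [0.6203, 0.1628, 0.034]
ee_rot: [-0.006, 1.57, 0.006]
ft_force: [0.3, -0.4, -1.5]
width: 0.274
```

Emit:
step_arm --steps '[[[0,0,0,0,0,0,0.065],[-0.004,0,0,0,0,0,0.065],[-0.06,0,0,0,0,0,0.065],[-0.09,0,0,0,0,0,0.08],[-0.09,0,0,0,0,0,0.08]]]'

```text
time_s: 8.72
ee_pos: [0.6228, 0.1633, 0.1283]
ee_rot: [-0.005, 1.563, 0.007]
ft_force: [0.8, 0.3, 0.0]
width: 0.765
```

```bash
cat > look.py <<'E'
from h import *
import sys
np.set_printoptions(precision=4,suppress=True)
t=sys.argv[1];s=get_state();print(s['time_s'],s['ee_pos'],s['width'],s['ft_force'])
d=optics.get_image('wrist');save(t+'w',d)
e=optics.get_image('side');cr=e['frame'][100:350,230:460];cv2.imwrite(f'pics/{t}s.png',cv2.resize(cr,None,fx=2.4,fy=2.4)[:,:,::-1])
E
python3 look.py r1
```

```text
8.725 [0.6228 0.1633 0.1283] 0.7652602385876697 [0.7849 0.3233 0.0019]
```

View pics/r1w.png

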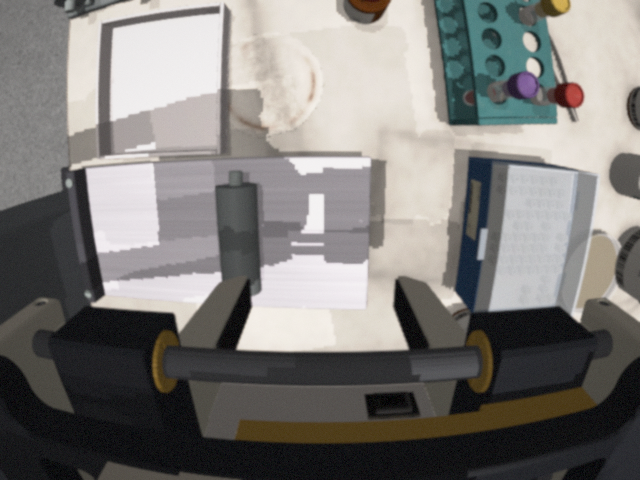

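View pics/r1s.png

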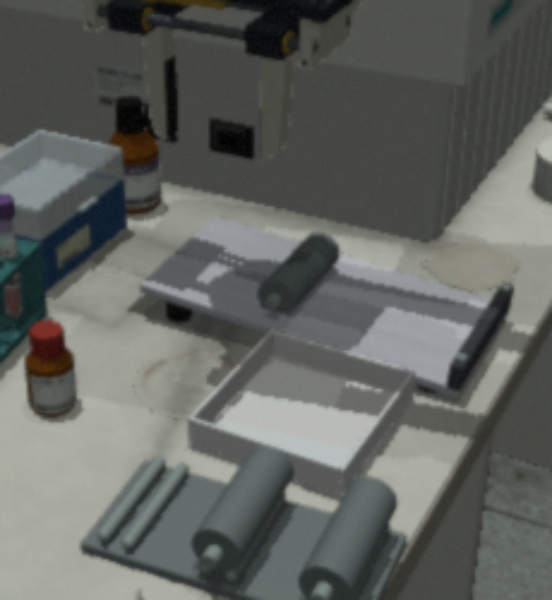

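Roller 1 is clear of the fingers and on its way; it is at (238,238) in the wrist view. I'll let it settle.

Emit:
step_arm --steps '[[[0,0,0,0,0,0,0.08],[0,0,0,0,0,0,0.08],[0,0,0,0,0,0,0.08],[0,0,0,0,0,0,0.08],[0,0,0,0,0,0,0.08],[0,0,0,0,0,0,0.08],[0,0,0,0,0,0,0.08],[0,0,0,0,0,0,0.08]]]'

```text
time_s: 9.82
ee_pos: [0.6201, 0.1628, 0.1237]
ee_rot: [-0.006, 1.571, 0.006]
ft_force: [0.1, -0.4, 0.4]
width: 0.86
```

```bash
python3 look.py r2
python3 - <<'E'
from h import *
np.set_printoptions(precision=4,suppress=True)
s=get_state();d=optics.get_image('wrist')
for r in nets.regions_of('roller_a_center',d)[:4]:
    m=r['pixels'].astype(np.uint8);c=max(cv2.findContours(m,0,1)[0],key=cv2.contourArea)
    P=np.array([wonz(d,s,u,v,.037)[:2] for u,v in c[:,0]])*1000
    ctr,wh,a=cv2.minAreaRect(P.astype(np.float32)); print(round(r['confidence'],2),np.round(r['extent']),np.round(ctr,1),np.round(wh,1),round(a,1))
E
```

```text
9.825 [0.6201 0.1628 0.1237] 0.8600716653211999 [ 0.0744 -0.3605  0.3696]
```

View pics/r2w.png

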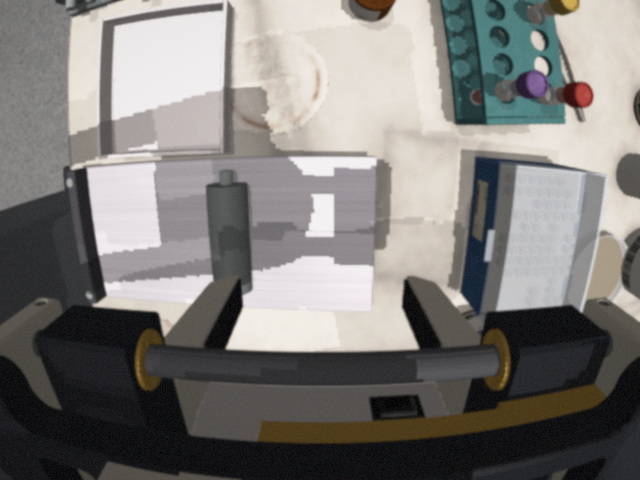

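View pics/r2s.png

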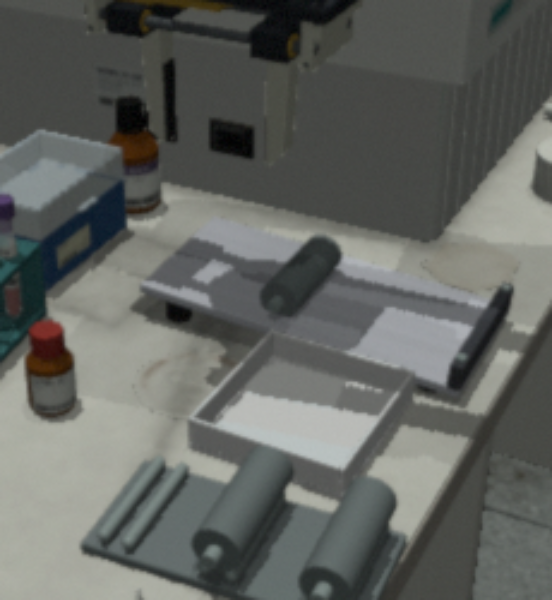

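Run:
```python
from h import *
np.set_printoptions(precision=4,suppress=True)
s=get_state();d=optics.get_image('wrist')
a=wonz(d,s,226,172,.037);b=wonz(d,s,247,290,.037);print(s['time_s'],a,b,(a+b)/2,np.linalg.norm(a-b))
a=wonz(d,s,227,183,.052);b=wonz(d,s,232,280,.052);print('top line',a,b)
e=optics.get_image('side'); 
for r in nets.regions_of('roller_a_center',e)[:4]:
    print(r['confidence'],r['extent'],onz(e,*r['extent'][:2],.038))
save('s3',e)
```

```text
10.025 [0.5532 0.2123 0.037 ] [0.564  0.1238 0.037 ] [0.5586 0.168  0.037 ] 0.08911978273275921
top line [0.5576 0.2066 0.052 ] [0.5569 0.1382 0.052 ]
0.87 [329.2, 309.5, 40.5, 57.3] [0.4726 0.4157 0.038 ]
```

The roller stays on the upper half, at x≈0.557 (about 24 mm above mid-length, 62 mm rolled). It's worn flat, consistent with the 26 mm grip width. Picking it up with a 4° tilt and taking it to the tray.

Emit:
step_arm --steps '[[[0.0,0,-0.04,0,-0.035,0,0.05],[0.04,0,-0.0635,0,-0.07,0,0.05],[0.075,0,-0.0635,0,-0.07,0,0.05],[0.095,0,-0.0635,0,-0.07,0,0.05],[0.096,0,-0.0635,0,-0.07,0,0.05],[0.097,0,-0.0635,0,-0.07,0,0.05]]]'

```text
time_s: 10.92
ee_pos: [0.5582, 0.1625, 0.0282]
ee_rot: [-0.005, 1.499, 0.007]
ft_force: [0.2, -0.1, 0.3]
width: 0.538
```

```bash
python3 look.py r4
```

```text
10.925 [0.5582 0.1625 0.0282] 0.5376818910628692 [ 0.156  -0.0966  0.3401]
```

View pics/r4w.png

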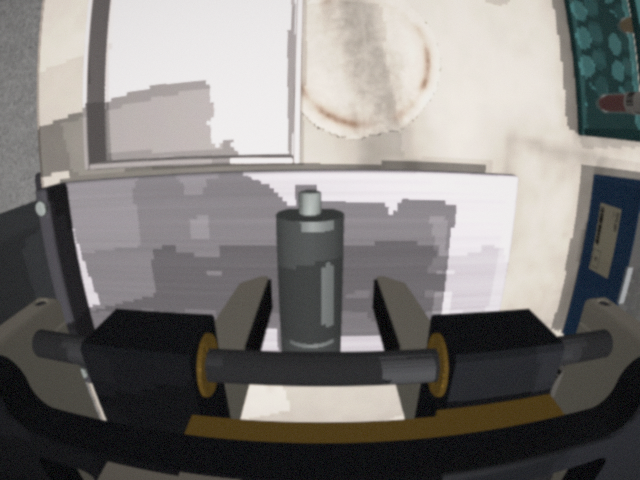

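View pics/r4s.png

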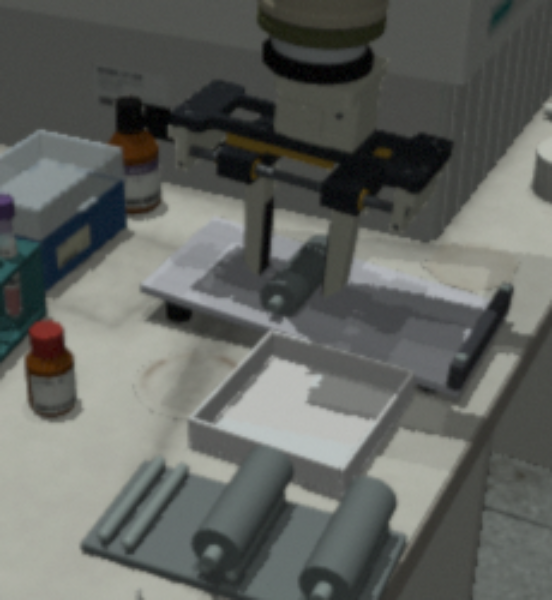

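Emit:
step_arm --steps '[[[0.0,0,-0.005,0,0,0,0.05],[0.0005,0,-0.005,0,0,0,0.02],[0.0005,0,-0.005,0,0,0,0.02],[0.0005,0,-0.005,0,0,0,0.02],[0.0005,0,-0.005,0,0,0,0.02]]]'

```text
time_s: 11.65
ee_pos: [0.5517, 0.1623, 0.026]
ee_rot: [-0.006, 1.501, 0.006]
ft_force: [-0.2, -0.6, 1.3]
width: 0.314
```

Emit:
step_arm --steps '[[[-0.04,0,0.003,0,0.02,0,0.02],[-0.078,0.01,0.003,0,0.07,0,0.02],[-0.078,0.06,-0.025,0,0.07,0,0.02],[-0.078,0.11,-0.05,0,0.07,0,0.02],[-0.078,0.125,-0.056,0,0.07,0,0.02],[-0.078,0.125,-0.056,0,0.07,0,0.02]]]'

```text
time_s: 12.4
ee_pos: [0.4888, 0.2872, 0.0993]
ee_rot: [-0.008, 1.571, 0.008]
ft_force: [-0.0, -0.4, -1.8]
width: 0.316
```

```bash
python3 look.py r5
```

```text
12.4 [0.4888 0.2872 0.0993] 0.3161923654232193 [-0.0422 -0.4093 -1.8278]
```

View pics/r5w.png

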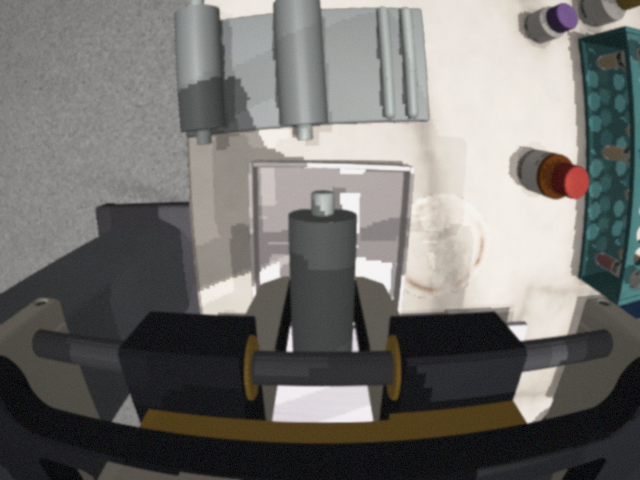

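View pics/r5s.png

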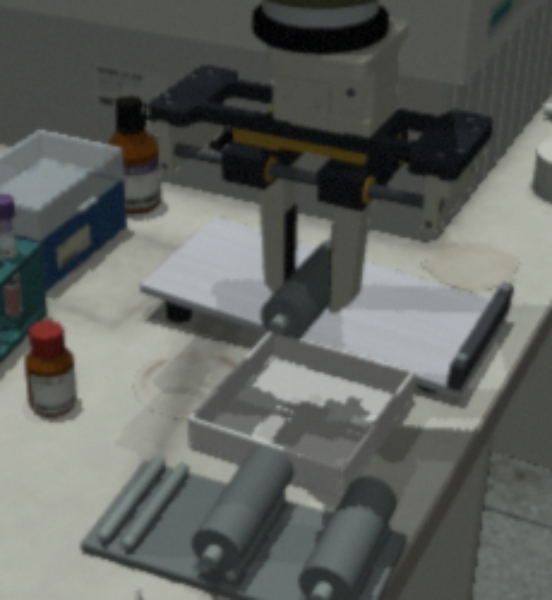

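Run:
```python
from h import *
np.set_printoptions(precision=4,suppress=True)
s=get_state();d=optics.get_image('wrist')
print('tray top corners',[wonz(d,s,*p,.024) for p in((251,163),(412,165),(410,250),(252,250))])
print('roller end at z~.107', wonz(d,s,322,193,.107), wonz(d,s,322,213,.107))
```

```text
tray top corners [array([0.443 , 0.3421, 0.024 ]), array([0.5487, 0.342 , 0.024 ]), array([0.551 , 0.2831, 0.024 ]), array([0.4415, 0.2824, 0.024 ])]
roller end at z~.107 [0.4894 0.3362 0.107 ] [0.4895 0.3274 0.107 ]
```

Emit:
step_arm --steps '[[[0.04,-0.002,0.004,0,0,0,0.02],[0.075,-0.002,0.004,0,0,0,0.02],[0.088,-0.002,0.004,0,0,0,0.02],[0.09,-0.002,0.004,0,0,0,0.02],[0.09,-0.002,0.004,0,0,0,0.02]]]'

```text
time_s: 13.18
ee_pos: [0.4945, 0.285, 0.0111]
ee_rot: [-0.005, 1.569, 0.007]
ft_force: [0.4, 0.7, -1.7]
width: 0.314
```

Emit:
step_arm --steps '[[[0.002,0,0,0,0,0,0.02],[0.002,0,0,0,0,0,0.02],[0.002,0,0,0,0,0,0.045],[0.002,0,0,0,0,0,0.045],[-0.02,0,0,0,0,0,0.045],[-0.06,0,0,0,0,0,0.045],[-0.1,0,0,0,0,0,0.05],[-0.1,0,0,0,0,0,0.05]]]'

```text
time_s: 14.18
ee_pos: [0.4962, 0.2862, 0.1144]
ee_rot: [-0.004, 1.564, 0.009]
ft_force: [0.3, 0.2, 0.0]
width: 0.536
```

```bash
python3 look.py r6
```

```text
14.175 [0.4962 0.2862 0.1144] 0.5359458410529082 [0.2993 0.1981 0.0409]
```

View pics/r6w.png

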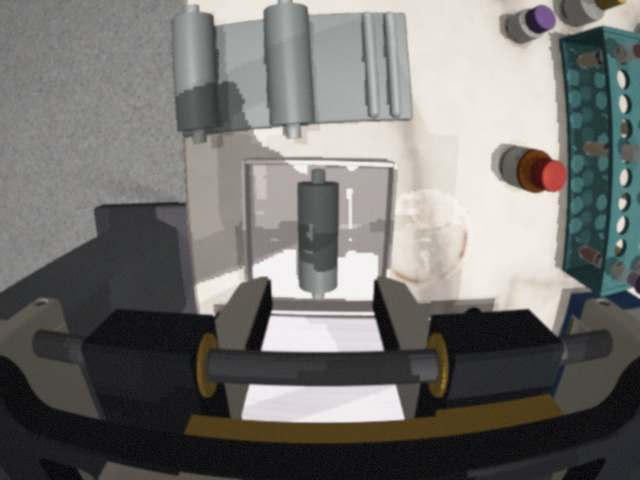

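View pics/r6s.png

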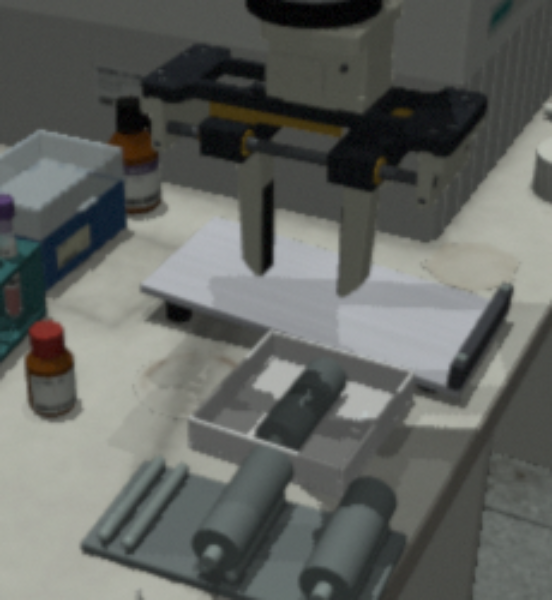

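The worn roller lies inside the tray along its y, and the plate is empty. Next is the middle rack roller.

Emit:
step_arm --steps '[[[0.0,0.05,-0.008,-0.03,0,0,0.046],[0.0,0.1,-0.016,-0.062,0,0,0.046],[0.015,0.1255,-0.0206,-0.062,0,0,0.046],[0.031,0.1255,-0.0206,-0.062,0,0,0.046],[0.031,0.1255,-0.0206,-0.062,0,0,0.046],[0.031,0.1255,-0.0206,-0.062,0,0,0.046]]]'

```text
time_s: 15.02
ee_pos: [0.4719, 0.4089, 0.0783]
ee_rot: [-0.055, 1.571, 0.053]
ft_force: [0.2, 0.0, -0.0]
width: 0.495
```

```bash
python3 look.py r7
```

```text
15.025 [0.4719 0.4089 0.0783] 0.49486236970283765 [ 0.1715  0.0285 -0.0245]
```

View pics/r7w.png

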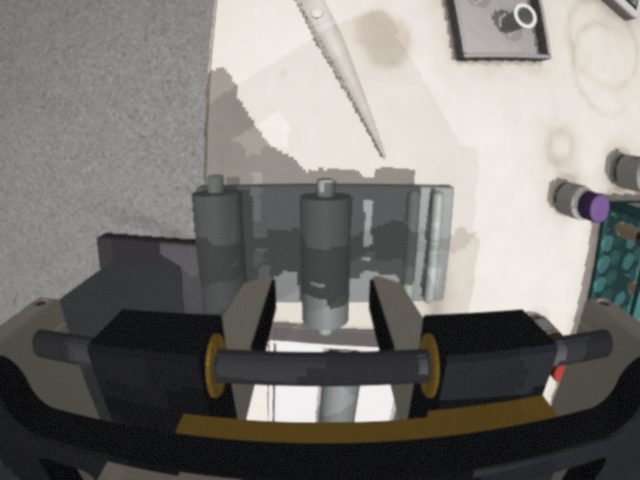

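Run:
```python
from h import *
np.set_printoptions(precision=4,suppress=True)
s=get_state();d=optics.get_image('wrist');
print([wonz(d,s,*p,.031) for p in((325,180),(325,332))])
s2=dict(s);s2['ee_pos']=np.array([.54,.4107,.0822]);s2['ee_rot']=np.array([-.0517,1.5679,.0537])
print([wonz(d,s2,*p,.031) for p in((320,168),(320,320))])
```

```text
[array([0.471 , 0.4581, 0.031 ]), array([0.4781, 0.3584, 0.031 ])]
[array([0.5353, 0.4659, 0.031 ]), array([0.5418, 0.3671, 0.031 ])]
```

Emit:
step_arm --steps '[[[0.03,-0.001,0.002,0,0,0,0.046],[0.057,-0.001,0.002,0,0,0,0.046],[0.057,-0.001,0.002,0,0,0,0.046],[0.057,-0.001,0.002,0,0,0,0.02],[0.057,-0.001,0.002,0,0,0,0.02],[0.057,-0.001,0.002,0,0,0,0.02],[0.057,-0.001,0.002,0,0,0,0.02]]]'

```text
time_s: 16.05
ee_pos: [0.4737, 0.41, 0.0237]
ee_rot: [-0.054, 1.57, 0.056]
ft_force: [-5.5, -2.5, 6.8]
width: 0.316
```

Emit:
step_arm --steps '[[[-0.04,0,0,0,0,0,0.02],[-0.09,0,0,0,0,0,0.02],[-0.1,-0.045,0.023,0.012,0,0,0.02],[-0.1,-0.095,0.048,0.024,0,0,0.02],[-0.1,-0.145,0.073,0.036,0,0,0.02],[-0.1,-0.195,0.098,0.048,0,0,0.02],[-0.08,-0.24,0.121,0.06,0,0,0.02],[-0.055,-0.2543,0.1283,0.06,0,0,0.02],[-0.052,-0.2543,0.1283,0.06,0,0,0.02],[-0.052,-0.2543,0.1283,0.06,0,0,0.02]]]'

```text
time_s: 17.3
ee_pos: [0.6194, 0.1655, 0.0745]
ee_rot: [-0.008, 1.571, 0.009]
ft_force: [-0.4, 0.1, -0.2]
width: 0.314
```

```bash
python3 look.py r8
```

```text
17.3 [0.6194 0.1655 0.0745] 0.31377528961742823 [-0.4427  0.1044 -0.1585]
```

View pics/r8w.png

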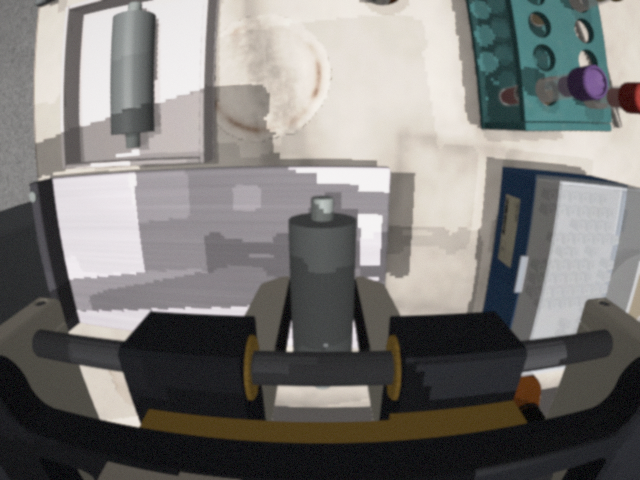

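View pics/r8s.png

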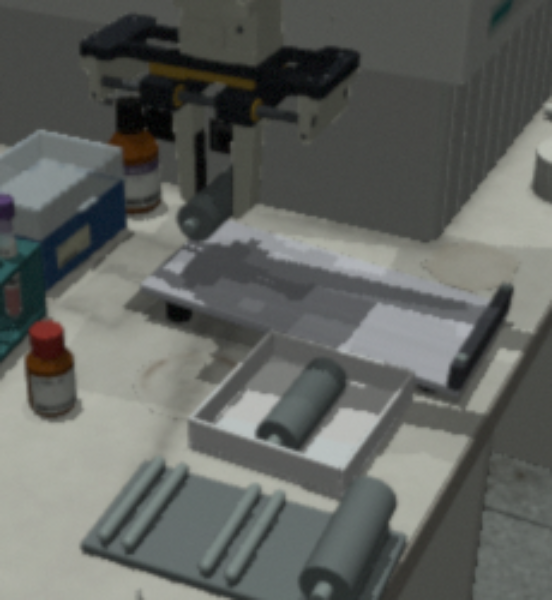

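Emit:
step_arm --steps '[[[0.025,0,0,0,0,0,0.02],[0.038,0,0,0,0,0,0.02],[0.039,0,0,0,0,0,0.02],[0.039,0,0,0,0,0,0.02]]]'

```text
time_s: 17.9
ee_pos: [0.6197, 0.1649, 0.0353]
ee_rot: [-0.008, 1.57, 0.008]
ft_force: [1.1, 0.0, -1.6]
width: 0.312
```

Emit:
step_arm --steps '[[[0.001,0,0,0,0,0,0.02],[0.0015,0,0,0,0,0,0.02]]]'

```text
time_s: 18.15
ee_pos: [0.62, 0.1646, 0.0341]
ee_rot: [-0.008, 1.57, 0.008]
ft_force: [-2.1, 0.4, 5.1]
width: 0.315
```

Contact (about 6 N), so I'm releasing now.

Emit:
step_arm --steps '[[[0,0,0,0,0,0,0.065],[-0.004,0,0,0,0,0,0.065],[-0.06,0,0,0,0,0,0.065],[-0.09,0,0,0,0,0,0.065],[-0.09,0,0,0,0,0,0.05],[-0.09,0,0,0,0,0,0.05],[-0.09,0,0,0,0,0,0.05],[-0.09,0,0,0,0,0,0.05],[-0.09,0,0,0,0,0,0.05],[-0.09,0,0,0,0,0,0.05],[-0.09,0,0,0,0,0,0.05],[-0.09,0,0,0,0,0,0.05],[-0.09,0,0,0,0,0,0.05],[-0.09,0,0,0,0,0,0.05]]]'

```text
time_s: 19.9
ee_pos: [0.6195, 0.1646, 0.1232]
ee_rot: [-0.008, 1.571, 0.008]
ft_force: [0.0, 0.2, 1.1]
width: 0.537
```

```bash
python3 look.py r9
```

```text
19.9 [0.6195 0.1646 0.1232] 0.5371953045584064 [0.0363 0.2187 1.0691]
```

View pics/r9w.png

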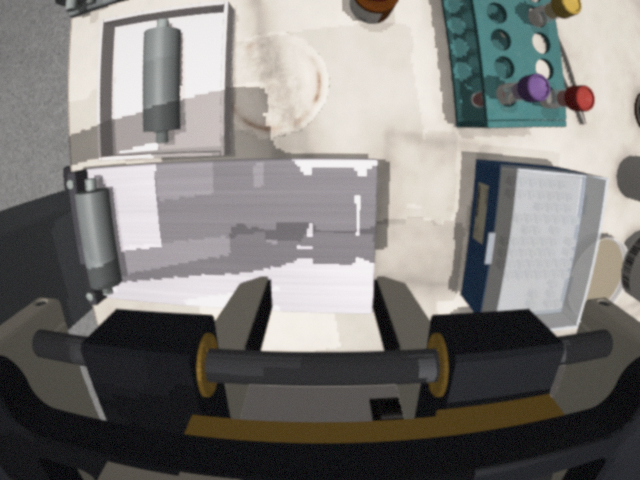

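View pics/r9s.png

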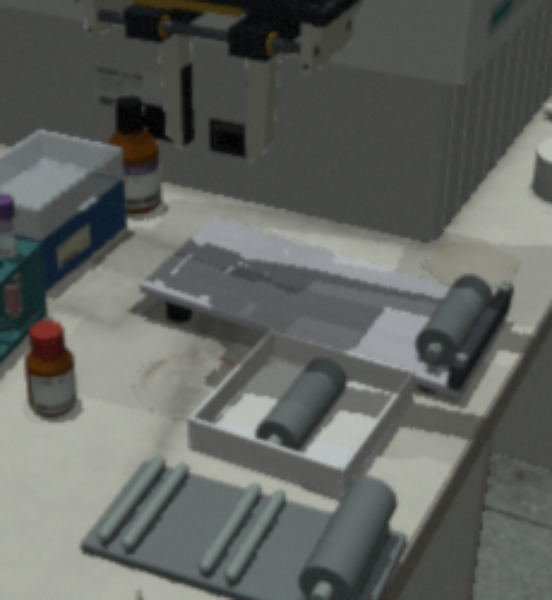

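The sound roller lies at the stop. Now the third one.

Emit:
step_arm --steps '[[[0,0.04,-0.035,-0.01,0,0,0.046],[0,0.08,-0.07,-0.02,0,0,0.046],[0,0.12,-0.105,-0.03,0,0,0.046],[0,0.16,-0.14,-0.045,0,0,0.046],[0,0.2,-0.175,-0.064,0,0,0.046],[0.01,0.24,-0.209,-0.064,0,0,0.046],[0.043,0.242,-0.21,-0.064,0,0,0.046],[0.043,0.242,-0.21,-0.064,0,0,0.046],[0.043,0.242,-0.21,-0.064,0,0,0.046]]]'

```text
time_s: 21.12
ee_pos: [0.4078, 0.4043, 0.081]
ee_rot: [-0.057, 1.57, 0.058]
ft_force: [0.5, 0.2, 0.6]
width: 0.491
```

```bash
python3 look.py r10
python3 - <<'E'
from h import *
s=get_state();print(s['qpos'])
E
```

```text
21.125 [0.4078 0.4043 0.081 ] 0.4905893151302235 [0.4719 0.1696 0.5945]
[ 6.91439997e-01  1.67346026e-01  1.70418234e+00 -6.11397313e-05
  1.26780481e+00  6.18631385e-01]
```

View pics/r10w.png

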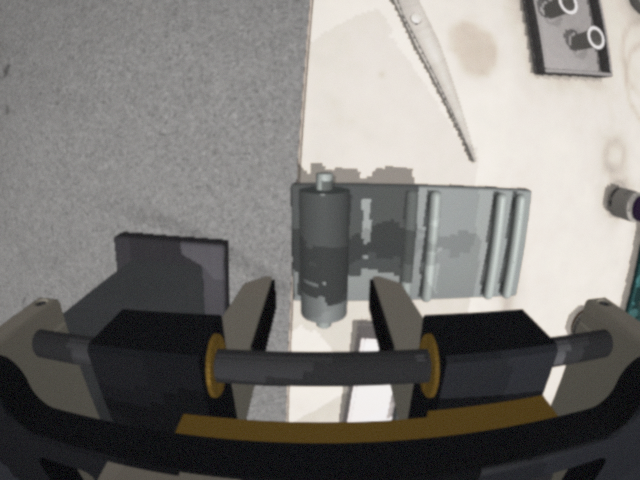

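Emit:
step_arm --steps '[[[0.03,0.002,0.001,0,0,0,0.046],[0.06,0.002,0.001,0,0,0,0.046],[0.061,0.002,0.001,0,0,0,0.046],[0.061,0.002,0.001,0,0,0,0.02],[0.061,0.002,0.001,0,0,0,0.02],[0.061,0.002,0.001,0,0,0,0.02],[0.061,0.002,0.001,0,0,0,0.02]]]'

```text
time_s: 22.1
ee_pos: [0.4087, 0.4074, 0.0212]
ee_rot: [-0.057, 1.568, 0.059]
ft_force: [-3.0, -1.7, 5.2]
width: 0.314
```

Emit:
step_arm --steps '[[[-0.04,0,0,0,0,0,0.02],[-0.09,0,0,0,0,0,0.02],[-0.1,-0.04,0.03,0.012,0,0,0.02],[-0.1,-0.08,0.06,0.024,0,0,0.02],[-0.1,-0.12,0.09,0.036,0,0,0.02],[-0.1,-0.16,0.12,0.048,0,0,0.02],[-0.1,-0.2,0.15,0.064,0,0,0.02],[-0.09,-0.24,0.18,0.064,0,0,0.02],[-0.06,-0.2585,0.1922,0.064,0,0,0.02],[-0.054,-0.2585,0.1922,0.064,0,0,0.02],[-0.054,-0.2585,0.1922,0.064,0,0,0.02]]]'

```text
time_s: 23.48
ee_pos: [0.6182, 0.1634, 0.0733]
ee_rot: [-0.008, 1.572, 0.008]
ft_force: [0.1, 0.7, -1.4]
width: 0.315
```

```bash
python3 look.py r11
```

```text
23.475 [0.6182 0.1634 0.0733] 0.31461168237087167 [ 0.0784  0.6859 -1.4469]
```

View pics/r11w.png

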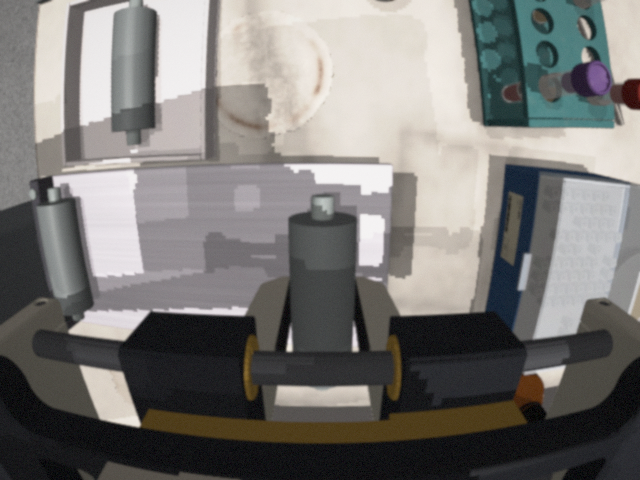

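Emit:
step_arm --steps '[[[0.025,0,0.001,0,0,0,0.02],[0.038,0,0.001,0,0,0,0.02],[0.0385,0,0.001,0,0,0,0.02],[0.0385,0,0.001,0,0,0,0.02]]]'

```text
time_s: 24.08
ee_pos: [0.6202, 0.1633, 0.0356]
ee_rot: [-0.008, 1.57, 0.008]
ft_force: [0.8, -0.2, -1.9]
width: 0.315
```

Emit:
step_arm --steps '[[[0.001,0,0,0,0,0,0.02],[0.001,0,0,0,0,0,0.02]]]'

```text
time_s: 24.32
ee_pos: [0.6201, 0.163, 0.0343]
ee_rot: [-0.008, 1.57, 0.008]
ft_force: [-0.3, 0.2, -1.2]
width: 0.314
```

Emit:
step_arm --steps '[[[0.0007,0,0,0,0,0,0.02],[0.0007,0,0,0,0,0,0.065],[-0.003,0,0,0,0,0,0.065],[-0.06,0,0,0,0,0,0.065],[-0.09,0,0,0,0,0,0.065],[-0.12,0,0,0,0,0,0.06],[-0.15,0,0,0,0,0,0.06],[-0.15,0,0,0,0,0,0.06],[-0.15,0,0,0,0,0,0.06],[-0.15,0,0,0,0,0,0.06],[-0.15,0,0,0,0,0,0.06],[-0.15,0,0,0,0,0,0.06],[-0.15,0,0,0,0,0,0.06],[-0.15,0,0,0,0,0,0.06],[-0.15,0,0,0,0,0,0.06],[-0.15,0,0,0,0,0,0.06],[-0.15,0,0,0,0,0,0.06],[-0.15,0,0,0,0,0,0.06]]]'

```text
time_s: 26.58
ee_pos: [0.6197, 0.1629, 0.1837]
ee_rot: [-0.008, 1.571, 0.008]
ft_force: [0.8, -0.2, -0.2]
width: 0.645
```

```bash
python3 look.py r12
python3 - <<'E'
from h import *
d=optics.get_image('top');cr=d['frame'][130:350,200:450];cv2.imwrite('pics/t12.png',cv2.resize(cr,None,fx=2.7,fy=2.7)[:,:,::-1])
E
```

```text
26.575 [0.6197 0.1629 0.1837] 0.6453967273805011 [ 0.7795 -0.1746 -0.2014]
```

View pics/r12w.png

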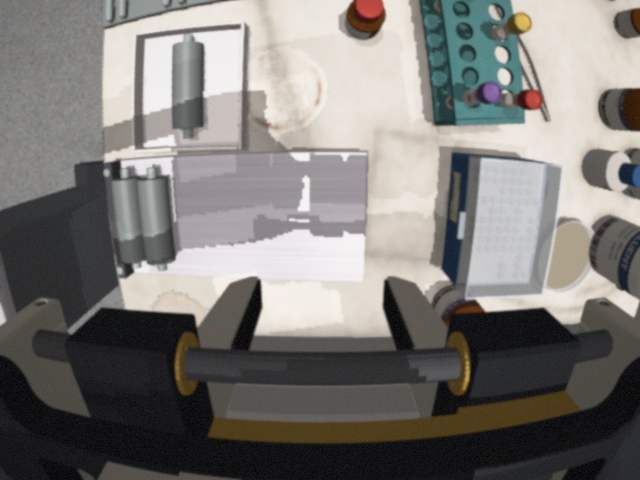

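View pics/r12s.png

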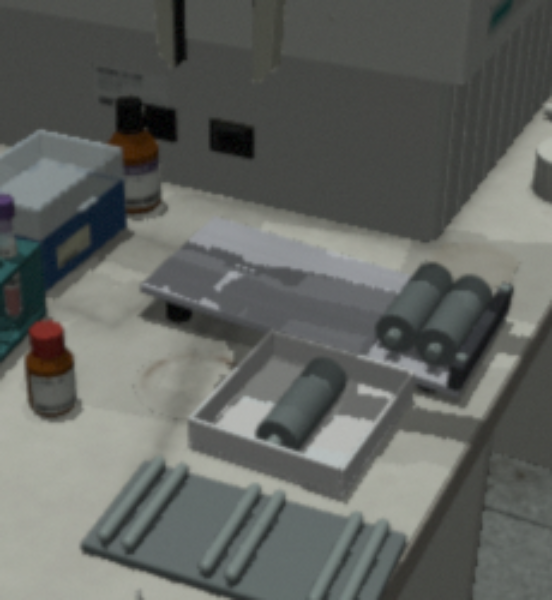

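View pics/t12.png

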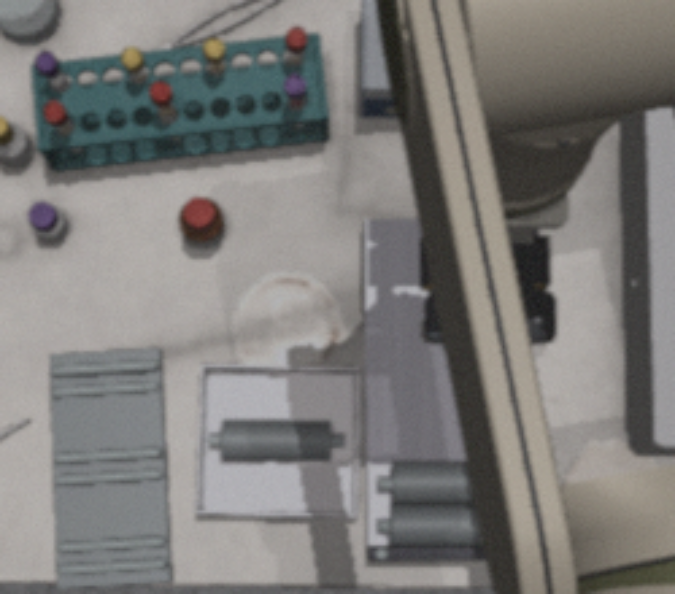

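The two sound rollers lie at the stop, one against the other. The worn one is in the tray, the rack is empty, the bottles are where they stood, and the hand is clear. Handing in.

```bash
python3 -c "
from cell import bot
print(bot.hand_in())"
```

```text
the job is handed in; nothing more can be done
None
```

I tested all three rollers one after another and handed the job in at about 26.6 s, within the 69 s limit.

- **Roller from the +x cradle:** it rolled about 60–65 mm and stayed on the upper half of the plate. Its grip width had also read about 26 mm against about 29 mm for the others. It is the worn one, and I laid it along y in the reject tray before testing the next.
- **Rollers from the middle and -x cradles:** both rolled down by themselves after release and lie at the low end. The first rests on the stop bar; the second rests against the first, so it does not touch the bar itself.

**Last checks:** the final wrist, side and top pictures show the worn roller inside the tray, the rack empty and the hand clear at z = 0.18 m. The bottles are where they stood. Force readings at the end of each move stayed under about 14 N.

**Disagreements:** the cameras differed by 3–5 mm on rack, plate and tray positions. I averaged them and corrected by the wrist view. I did not remeasure the bottles; I only compared them by eye in the pictures. In the last top view the arm hides the amber bottle, so I judged it from the side and wrist views.

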